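# Grade the mini cakes from light to dark in the display

## Robot

A 6-joint arm with a two-finger parallel gripper is mounted at the origin on the work surface. World frame = base frame: x ahead of the robot, y to its left, z up, the work surface at z = 0. Lengths are in m, angles in rad, forces in N, time in s.
With the tool pointing down it reaches from about 0.425 to 0.95 m from the base axis. Payload 3.5 kg.
Tool frame: the origin (TCP) lies at the very end of the fingers, on their centre line; the grasp point (between the pads) lies 19 mm behind it; z points along the fingers, y is the direction in which the jaws open and shut (so a half turn about z gives the same grasp; the last joint's range is limited). The gripper opens to 85 mm and grips with 20 to 120 N. Pads are 22 mm wide; open, the fingers measure 114 mm over their backs; the gripper's body (76 mm by 85 mm) begins 54 mm behind the grasp point. The pads swing forward as they close: fully open they stand 13 mm farther back than shut.
Start: joints at [-1.345, 0.286, 1.577, -0, 1.279, -0.15], TCP at [0.248, -0.628, 0.206] pointing down, gripper open.
Joint ranges: [-2.77, 2.77], [-0.9, 2.22], [0.21, 2.48], [-1.53, 4.67], [0.24, 2.81], [-2.84, 2.84]. Speed limits (rad/s): [2.79, 2.79, 3.14, 3.14, 3.14, 3.14].

## Interface

Orientations are given as a unit quaternion [x, y, z, w].
In Python, from plant import get_state, read_camera, sign_off gives the robot as it stands.
- The arm moves only by the tool step_arm, never from a script. Its argument "targets" is a list that holds one entry, the list of rows, each a list of 5 numbers: the opening, from 0 (shut) to 1 (fully open), then the shift along the tool's x, y, z each as a share of 4 cm, from -1 to 1, then the turn about the tool's z as a share of 5 degrees, from -1 to 1. A call has 1 to 10 rows; each row shifts and turns the commanded pose from where the row before left it, along the tool's axes as they then stand; what a row does not reach is not made up. A row lasts 1/12 s, in which the tool goes at most 41.7 mm and 7.16 degrees, less where a joint would pass 70% of its speed; a pose out of reach is approached as far as the arm can. A call with a number of a shift or a turn outside -1 to 1 is refused whole. A call with a gripper value outside its range is refused whole. The fingers move at their own pace and stop on an object; "squeeze" is the grip in N (left out, the last holds). Time passes only in rows, so rows that do not move let the fingers close. It gives the time, the measured TCP pose, the force and the opening at its end, in the units of the state.
- get_state(): the state, without advancing time (a new reading comes with each control period).
- read_camera(name): name is "scene" or "top" or "wrist"; returns a dict with "pixels" (384x512x3 uint8, red, green, blue), "range_z" (384x512 float32, m along the optical axis (not along the pixel's ray), 0 where there is no reading), "mtx" (3x3 intrinsics, pixels), "k1" (the pictures are not rectified: a ray, as slopes to the right and down, at radius r is drawn at 1 + k1 r^2 times it, then the intrinsics apply), "rvec" (rotation vector, rad) and "tvec" (3), from world to camera coordinates, as OpenCV has them. Camera axes: x right, y down, z forward; pixel columns grow to the right and rows downward; lengths in m; the calibration is good to about 2 mm. A picture is of the moment at which its call begins.
- sign_off(): hands the job in, once; it reports no verdict.
The state is a dict: "time": time; "qpos": joint angles; "dq": joint speeds; "joint_efforts": joint torques, N m; "eef_pos": TCP position; "tcp_rot": TCP orientation; "contact_force": force on the tool from outside, world axes, zero at the start; "wrist_torque": the same for the moment, N m; "opening": opening from 0.0 (shut) to 1.0 (fully open).
Only numpy, scipy, OpenCV 4.12 (cv2) and the standard library are available. Lean on these libraries where they do the work, as an engineer would, in place of code of your own. Each camera call takes 0.05 s, during which the arm holds its last target.

## Task

Dress the display row: stand the cream, caramel, milk-chocolate and dark-chocolate mini cakes on the four round white boards, one centred on each, graded from lightest to darkest with the lightest next to the big white coconut cake. Keep them upright all the way, and leave the green pistachio one where it stands.

Things in the scene. Friction and masses are not known exactly. Their poses are not given: they have to be found in the camera images.
- mini_cream: Mini display cake (hard iced dummy, safe to grip round its side), pale cream-white, with a small red cherry on top: a rigid upright cylinder 60 mm in diameter and 50 mm tall (decoration up to 10 mm more), about 0.12 kg; origin at the centre of its underside, z up; round, so its yaw does not matter. It starts loose and upright on the counter.
- mini_caramel: Mini display cake (hard iced dummy, safe to grip round its side), caramel tan-orange, with orange mandarin pieces on top: a rigid upright cylinder 60 mm in diameter and 50 mm tall (decoration up to 10 mm more), about 0.12 kg; origin at the centre of its underside, z up; round, so its yaw does not matter. It starts loose and upright on the counter.
- mini_milk: Mini display cake (hard iced dummy, safe to grip round its side), milk-chocolate mid-brown, with six dark cookie halves in a ring on top: a rigid upright cylinder 60 mm in diameter and 50 mm tall (decoration up to 10 mm more), about 0.12 kg; origin at the centre of its underside, z up; round, so its yaw does not matter. It starts loose and upright on the counter.
- mini_dark: Mini display cake (hard iced dummy, safe to grip round its side), very dark chocolate, nearly black, with a red star on top: a rigid upright cylinder 60 mm in diameter and 50 mm tall (decoration up to 10 mm more), about 0.12 kg; origin at the centre of its underside, z up; round, so its yaw does not matter. It starts loose and upright on the counter.
- mini_pistachio: Mini display cake of the same kind and size, pistachio green with white icing drops and a raspberry on top: 60 mm wide, 50 mm tall, loose, origin at the centre of its underside. It is not part of the row and stays where it is. A steel sugar shaker 54 mm wide and 98 mm tall (not listed) also stands among the mini cakes, which stand 90 mm or more apart, centre to centre.
- board_a: One of four identical round white cake boards, fixed on the dark slate display deck: 90 mm in diameter, 3 mm thick; origin at the centre of its underside, which is 6 mm above the counter, so a cake standing on it has its underside 9 mm above the counter. The four lie in one straight row, 100 mm apart; which letter lies where in the row changes from start to start.
- board_b: One of four identical round white cake boards, fixed on the dark slate display deck: 90 mm in diameter, 3 mm thick; origin at the centre of its underside, which is 6 mm above the counter, so a cake standing on it has its underside 9 mm above the counter. The four lie in one straight row, 100 mm apart; which letter lies where in the row changes from start to start.
- board_c: One of four identical round white cake boards, fixed on the dark slate display deck: 90 mm in diameter, 3 mm thick; origin at the centre of its underside, which is 6 mm above the counter, so a cake standing on it has its underside 9 mm above the counter. The four lie in one straight row, 100 mm apart; which letter lies where in the row changes from start to start.
- board_d: One of four identical round white cake boards, fixed on the dark slate display deck: 90 mm in diameter, 3 mm thick; origin at the centre of its underside, which is 6 mm above the counter, so a cake standing on it has its underside 9 mm above the counter. The four lie in one straight row, 100 mm apart; which letter lies where in the row changes from start to start.
- coconut_cake: The big white coconut cake with red cherries, 150 mm wide, 100 mm tall, on a 190 mm board, fixed; origin at the centre of that board's underside. It stands in line with the row of boards beyond its left or right end, 150 mm from the nearest board's centre; a big black cake of that size ends the row likewise. Black price tickets, 45 mm high, stand 100 mm behind the row.
Mind the look-alikes: they are no part of the job. What is shaped like the mini_milk but blue, pink or purple is not meant.

How it is judged:
By the outcome, as a careful person would: the job done as asked, in the order asked, and still so for the second after the job is handed in, with the robot touching nothing.
It also fails if it takes over 99 s, if anything falls off the work surface, if the arm or the gripper's body presses on something with over 40 N, if the wrist force passes 120 N, or if a joint passes its speed limit or range.

## Working session

There is one attempt and no reset: what is moved stays moved. The work goes in short steps, Python scripts to look and compute and a tool call to move; the robot and the scene stay as the last step left them, time stands still between calls to the robot, and variables do not carry over. Pictures are saved under pics/ and viewed, and the job is handed in when it is done.

Besides the shell and the picture viewer there is one more tool, called after ">>>" as a command line: name --argument value ..., lists and objects as JSON in quotes. step_arm: Moves the arm, as the interface text tells. Shift numbers are shares of 4 cm and turn numbers shares of 5 degrees, none past 1 either way. Its arguments: {"type":"object","properties":{"targets":{"type":"array"},"squeeze":{"type":"number"}},"required":["targets"]}

```bash
mkdir -p pics; ls; python3 - <<'E'
from plant import get_state, read_camera
import cv2
print(get_state())
for n in ("scene","top"):
    c=read_camera(n); cv2.imwrite(f"pics/{n}0.png",c["pixels"][:,:,::-1])
    print(n,c["mtx"],c["k1"],c["rvec"],c["tvec"])
E
```

```text
pics
{'time': 0.0, 'qpos': array([-1.34498834e+00,  2.87189495e-01,  1.57818160e+00,  4.51378358e-05,
        1.27860685e+00, -1.49994167e-01]), 'dq': array([-2.75982190e-04, -6.23396461e-04,  1.40984987e-03,  7.49330381e-04,
       -1.04347726e-03,  3.18623501e-05]), 'joint_efforts': array([-9.88335632e-04, -4.05989134e+01, -2.92625141e+01, -2.11252623e-04,
        5.91832693e-03,  7.64778065e-06]), 'eef_pos': array([ 0.24761712, -0.62716804,  0.20422888]), 'tcp_rot': array([ 9.82398992e-01,  1.86790786e-01, -2.36095550e-05, -1.19260566e-03]), 'contact_force': array([ 0.3691204 , -0.03047561, -0.18692628]), 'wrist_torque': array([ 0.01655521, -0.04952317,  0.01870111]), 'opening': 0.9971975921275046}
scene [[479.22378971   0.         257.7368255 ]
 [  0.         479.22378971 182.43303904]
 [  0.           0.           1.        ]] -0.10095800378571908 [ 2.15306656  1.40890945 -0.44361776] [-0.158098   -0.3324749   1.44658565]
top [[441.92080085   0.         252.98297775]
 [  0.         441.92080085 196.27692559]
 [  0.           0.           1.        ]] 0.04817347177497093 [ 2.16966966 -2.20771937  0.10310349] [-0.04527882  0.47194554  1.34955792]
```

View pics/scene0.png

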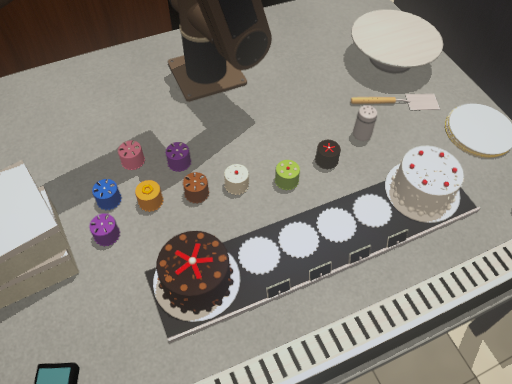

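View pics/top0.png

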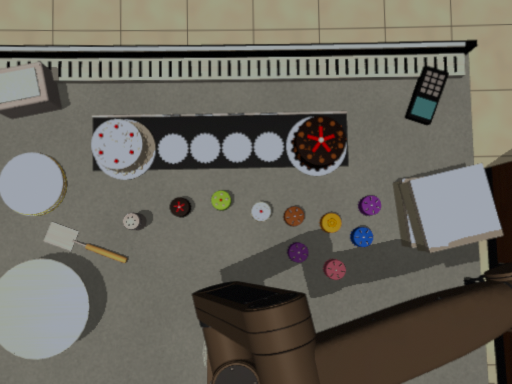

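The top view shows these candidates: dark (180,207), pistachio (221,200), cream (261,211), milk (294,215), caramel (331,222). The look-alikes are purple (371,205) and (298,252), blue (362,237), pink (335,269), and the shaker (131,221). The boards are at (173..269,147), with the coconut cake at the left end (123,148) and the black cake at the right (320,143).

Next I'll measure positions in both views.

```bash
cat > h.py <<'E'
import numpy as np, cv2
from plant import get_state, read_camera
def ray(c,uv):
    K=c["mtx"];R,_=cv2.Rodrigues(np.array(c["rvec"],float));t=np.array(c["tvec"],float).ravel()
    p=cv2.undistortPoints(np.array([[uv]],float),K,np.array([c["k1"],0,0,0.]))[0,0]
    return -R.T@t, R.T@np.array([p[0],p[1],1.])
def onz(c,uv,z):
    o,d=ray(c,uv); return o+d*(z-o[2])/d[2]
def proj(c,P):
    return cv2.projectPoints(np.array([P],float),np.array(c["rvec"],float),np.array(c["tvec"],float),c["mtx"],np.array([c["k1"],0,0,0.]))[0][0,0]
def cloud(c):
    h,w=c["range_z"].shape
    u,v=np.meshgrid(np.arange(w),np.arange(h))
    p=cv2.undistortPoints(np.stack([u,v],-1).reshape(-1,1,2).astype(float),c["mtx"],np.array([c["k1"],0,0,0.]))[:,0]
    z=c["range_z"].reshape(-1)
    X=np.c_[p*z[:,None],z]
    R,_=cv2.Rodrigues(np.array(c["rvec"],float));t=np.array(c["tvec"],float).ravel()
    W=(X-t)@R; W[z==0]=np.nan
    return W.reshape(h,w,3)
E
python3 - <<'E'
from h import *
for n,seeds in (("top",dict(dark=(180,207),pist=(221,200),cream=(261,211),milk=(294,215),car=(331,222),shaker=(131,221),coco=(123,148),black=(320,143),purp=(371,205),purp2=(298,252),blue=(362,237))),("scene",dict(dark=(328,150),pist=(288,172),cream=(236,176),milk=(196,184),car=(149,192),shaker=(366,118),coco=(430,170),black=(193,262),purp2=(178,154)))):
    c=read_camera(n);W=cloud(c); img=c["pixels"]
    print(n,"counter z",np.nanmedian(W[260:300,130:180,2]) if n=="top" else 0)
    for k,(u,v) in seeds.items():
        zt={"shaker":.098,"coco":.1,"black":.1}.get(k,.05)
        r=60 if zt==.1 and k in("coco","black") else 24
        P=W[max(0,v-r):v+r,max(0,u-r):u+r].reshape(-1,3)
        s=onz(c,(u,v),zt)
        m=(np.hypot(P[:,0]-s[0],P[:,1]-s[1])<(.1 if r>30 else .042))&(P[:,2]>zt-.008)&(P[:,2]<zt+.015)
        Q=P[m][:,:2].astype(np.float32)
        cc=cv2.minEnclosingCircle(Q)if len(Q)else None
        print(k,"seed",s.round(3),"N",m.sum(),"mean",Q.mean(0).round(4) if len(Q) else'',"circ",np.round(cc[0],4),round(cc[1],4),"z",np.median(P[m][:,2]).round(4))
    # boards
    hsv=cv2.cvtColor(img,cv2.COLOR_RGB2HSV)
    white=((hsv[...,1]<50)&(hsv[...,2]>140)&(W[...,2]<.025)).astype(np.uint8)
    cn,_=cv2.findContours(white,cv2.RETR_EXTERNAL,cv2.CHAIN_APPROX_NONE)
    for q in cn:
        if 400<cv2.contourArea(q)<2500:
            pts=np.array([onz(c,p[0],.009)[:2] for p in q],np.float32)
            M=cv2.moments(pts.reshape(-1,1,2)); (cx,cy),rr=cv2.minEnclosingCircle(pts)
            print("board",round(M['m10']/M['m00'],4),round(M['m01']/M['m00'],4),"circ",round(cx,4),round(cy,4),"r",round(rr,4),q.mean(0)[0].round())
E
```

```text
top counter z -0.0009452347224588331
dark seed [0.44  0.167 0.05 ] N 298 mean [0.4409 0.1714] circ [0.4412 0.1716] 0.0297 z 0.0486
pist seed [0.459 0.044 0.05 ] N 296 mean [0.4596 0.0469] circ [0.4598 0.0473] 0.0299 z 0.049
cream seed [ 0.424 -0.076  0.05 ] N 301 mean [ 0.4226 -0.0736] circ [ 0.4225 -0.0741] 0.0301 z 0.0492
milk seed [ 0.41  -0.176  0.05 ] N 322 mean [ 0.4069 -0.1756] circ [ 0.4076 -0.176 ] 0.0315 z 0.0493
car seed [ 0.387 -0.287  0.05 ] N 312 mean [ 0.3852 -0.2882] circ [ 0.3851 -0.289 ] 0.03 z 0.0495
shaker seed [0.399 0.301 0.098] N 139 mean [0.4    0.3036] circ [0.3994 0.3025] 0.0237 z 0.0935
coco seed [0.612 0.324 0.1  ] N 1268 mean [0.6268 0.3448] circ [0.6258 0.344 ] 0.0757 z 0.0943
black seed [ 0.619 -0.252  0.1  ] N 1474 mean [ 0.6278 -0.2565] circ [ 0.6271 -0.2543] 0.0744 z 0.095
purp seed [ 0.436 -0.409  0.05 ] N 304 mean [ 0.4362 -0.4088] circ [ 0.4363 -0.4103] 0.0299 z 0.0496
purp2 seed [ 0.299 -0.185  0.05 ] N 309 mean [ 0.2979 -0.1864] circ [ 0.2977 -0.1867] 0.0301 z 0.0497
blue seed [ 0.34  -0.378  0.05 ] N 307 mean [ 0.3412 -0.381 ] circ [ 0.3419 -0.
[... 585 characters left out ...]
0.0745] circ [ 0.4251 -0.0734] 0.0311 z 0.0494
milk seed [ 0.418 -0.173  0.05 ] N 423 mean [ 0.4116 -0.1749] circ [ 0.4089 -0.1748] 0.0313 z 0.0494
car seed [ 0.396 -0.283  0.05 ] N 445 mean [ 0.3903 -0.2854] circ [ 0.3876 -0.2843] 0.031 z 0.0496
shaker seed [0.427 0.284 0.098] N 116 mean [0.4075 0.3015] circ [0.4061 0.303 ] 0.0223 z 0.0932
coco seed [0.632 0.335 0.1  ] N 2020 mean [0.6299 0.3453] circ [0.6288 0.3468] 0.0762 z 0.0942
black seed [ 0.635 -0.252  0.1  ] N 3204 mean [ 0.6341 -0.2549] circ [ 0.6307 -0.2529] 0.0742 z 0.0945
purp2 seed [ 0.312 -0.184  0.05 ] N 355 mean [ 0.3027 -0.1834] circ [ 0.3004 -0.1835] 0.0303 z 0.0496
board 1.0239 0.222 circ 1.018 0.2392 r 0.0823 [486. 350.]
```

Board centres come out at x≈0.6275 and y≈0.195, 0.095, -0.005, -0.105. The spacing is 100 mm and the coconut cake at y=0.345 is 150 mm from the nearest board, so that is consistent. The minis' tops measure z≈0.05 and r≈0.030. One close crop will confirm the choice before the first reach.

```bash
python3 - <<'E'
from h import *
c=read_camera("scene")["pixels"][130:225,80:350,::-1]
cv2.imwrite("pics/crop.png",cv2.resize(c,None,fx=2.9,fy=2.9,interpolation=cv2.INTER_CUBIC))
E
```

```text
(no output)
```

View pics/crop.png

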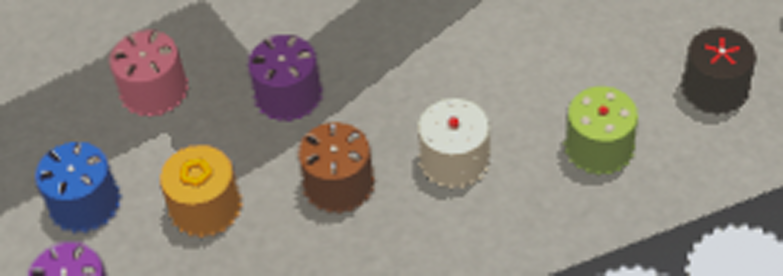

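>>> step_arm --targets '[[[1, 0, 0, 0, -1], [1, 0, 0, 0, -1], [1, 0, 0, 0, -1], [1, 0, 0, 0, -1], [1, 0, 0, 0, -1], [1, 0, 0, 0, -1], [1, 0, 0, 0, -1], [1, 0, 0, 0, -1], [1, 0, 0, 0, -1], [1, 0, 0, 0, -1]]]' --squeeze 40

```text
time: 1.08
eef_pos: [0.2477, -0.6277, 0.2054]
tcp_rot: [0.81, 0.586, 0.0, -0.0]
contact_force: [0.2, -0.9, -0.2]
opening: 1.0
```

The crop confirms the choice: caramel (200,175), milk (335,150), cream (453,130) and dark (720,55). The others there are pistachio (602,125), and the blue, pink and purple ones.

>>> step_arm --targets '[[[1, 0, 0, 0, -1], [1, 0, 0, 0, -1], [1, 0, 0, 0, -1], [1, 0, 0, 0, -0.65], [1, 0.9, 0.9, 0, 0], [1, 0.9, 0.9, 0, 0], [1, 0.9, 0.9, 0, 0], [1, 0.9, 0.9, 0, 0], [1, 0.9, 0.9, 0, 0], [1, 0, 0, 0, 0]]]'

```text
time: 1.92
eef_pos: [0.4002, -0.4758, 0.2056]
tcp_rot: [0.706, 0.708, 0.002, -0.0]
contact_force: [0.2, -0.3, 0.1]
opening: 0.999
```

>>> step_arm --targets '[[[1, 1, 0.06, 0, 0], [1, 1, 0.06, 0, 0], [1, 1, 0.06, 0, 0], [1, 1, 0.06, 0, 0], [1, 1, 0.06, 0, 0], [1, 1, 0.06, 0, 0], [1, 1, 0.06, 0, 0], [1, 1, 0.06, 0, 0], [1, 1, 0.06, 0, 0], [1, 0.5, 0.03, 0, 0]]]'

```text
time: 2.75
eef_pos: [0.4194, -0.098, 0.2056]
tcp_rot: [0.708, 0.707, 0.0, -0.0]
contact_force: [-0.8, -1.3, 0.1]
opening: 1.002
```

>>> step_arm --targets '[[[1, 0.25, 0, 0, 0], [1, 0, 0, 0, 0], [1, 0, 0, 0, 0]]]'

```text
time: 3.0
eef_pos: [0.42, -0.0918, 0.2058]
tcp_rot: [0.708, 0.706, -0.0, 0.0]
contact_force: [0.3, -0.8, 1.3]
opening: 1.0
```

```bash
python3 - <<'E'
from h import *
s=get_state();print(s["time"],s["eef_pos"],s["tcp_rot"])
c=read_camera("wrist"); cv2.imwrite("pics/w1.png",c["pixels"][:,:,::-1])
W=cloud(c)
m=(abs(W[...,2]-.05)<.008)&(np.hypot(W[...,0]-.424,W[...,1]+.074)<.05)
Q=W[m][:,:2].astype(np.float32); print(len(Q),cv2.minEnclosingCircle(Q),Q.mean(0),np.median(W[m][:,2]))
E
```

```text
3.0 [ 0.42004611 -0.09180051  0.20577525] [ 7.08221845e-01  7.05989792e-01 -2.41088418e-04  4.16881422e-04]
2834 ((0.4222395718097687, -0.07378926128149033), 0.030737904831767082) [ 0.42302275 -0.07267433] 0.05019234377169098
```

View pics/w1.png

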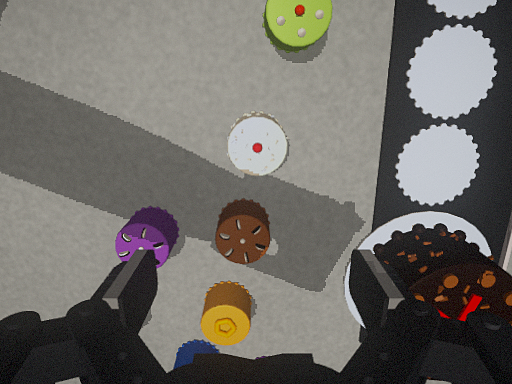

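The wrist view shows the cream cake at (257,147) and agrees with the top view: (0.4225,-0.0735). Now I'll centre on it and descend.

>>> step_arm --targets '[[[1, 0.45, 0.07, 0, 0], [1, 0, 0, 1, 0], [1, 0, 0, 1, 0], [1, 0, 0, 1, 0], [1, 0, 0, 0.7, 0], [1, 0, 0, 0.4, 0], [1, 0, 0, 0, 0], [1, 0, 0, 0, 0]]]'

```text
time: 3.72
eef_pos: [0.4223, -0.0743, 0.041]
tcp_rot: [0.709, 0.705, -0.001, -0.001]
contact_force: [1.0, 0.5, -0.7]
opening: 0.999
```

>>> step_arm --targets '[[[1, 0, 0, 0.4, 0], [1, 0, 0, 0.3, 0], [1, 0, 0, 0, 0], [0.5, 0, 0, 0, 0], [0.5, 0, 0, 0, 0], [0.5, 0, 0, 0, 0], [0.5, 0, 0, 0, 0], [0.5, 0, 0, 0, 0]]]' --squeeze 40

```text
time: 4.38
eef_pos: [0.4244, -0.0742, 0.0161]
tcp_rot: [0.708, 0.706, 0.0, 0.002]
contact_force: [-2.6, -1.4, 7.3]
opening: 0.672
```

>>> step_arm --targets '[[[0.4, 0, 0, 0, 0], [0.4, 0, 0, 0, 0], [0.4, 0, 0, -0.3, 0], [0.4, 0, 0, -0.5, 0], [0.4, 0, 0, 0, 0], [0.4, 0, 0, 0, 0]]]'

```text
time: 4.88
eef_pos: [0.4243, -0.0739, 0.0473]
tcp_rot: [0.708, 0.706, 0.001, 0.002]
contact_force: [-0.2, -0.5, -2.0]
opening: 0.669
```

```bash
python3 - <<'E'
from h import *
s=get_state();print(s["time"],s["eef_pos"],s["opening"],s["contact_force"])
c=read_camera("scene"); cv2.imwrite("pics/s1.png",cv2.resize(c["pixels"][60:260,130:400,::-1],None,fx=2.9,fy=2.9))
E
```

```text
4.8833 [ 0.42430646 -0.07389843  0.04725318] 0.6693350379117167 [-0.20966195 -0.49556034 -2.03141836]
```

View pics/s1.png

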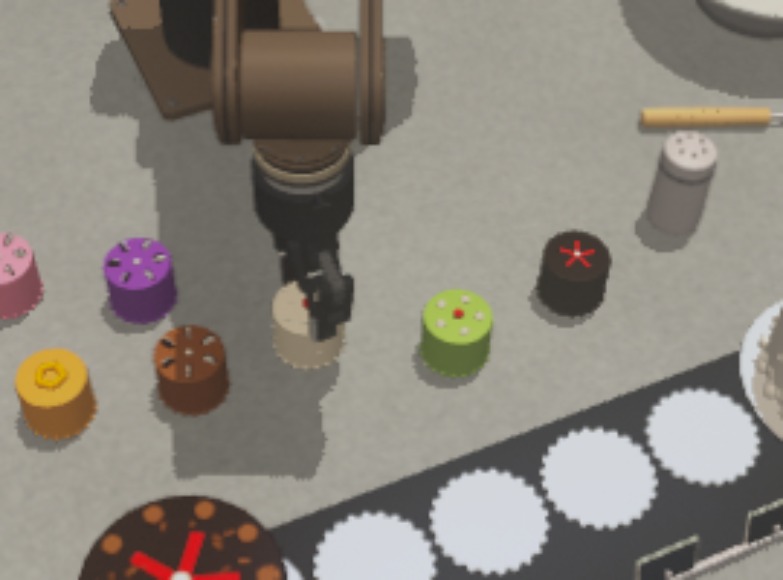

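Cream is held and lifted upright, with the force and opening as expected. Now I'll carry it to the board beside the coconut cake.

>>> step_arm --targets '[[[0.4, 0, 0, -0.6, 0], [0.4, 0, 0, -0.9, 0], [0.4, 0.3, 0.2, -0.3, 0], [0.4, 0.6, 0.45, 0, 0], [0.4, 0.7, 0.53, 0, 0], [0.4, 0.8, 0.6, 0, 0], [0.4, 0.8, 0.6, 0, 0], [0.4, 0.8, 0.6, 0, 0], [0.4, 0.8, 0.6, 0, 0], [0.4, 0.8, 0.6, 0, 0]]]'

```text
time: 5.77
eef_pos: [0.5908, 0.1519, 0.1156]
tcp_rot: [0.708, 0.706, -0.001, -0.001]
contact_force: [0.0, -1.1, -1.1]
opening: 0.667
```

>>> step_arm --targets '[[[0.4, 0.6, 0.45, 0, 0], [0.4, 0.3, 0.3, 0, 0], [0.4, 0.2, 0.2, 0, 0], [0.4, 0, 0, 0, 0], [0.4, 0, 0, 0, 0]]]'

```text
time: 6.18
eef_pos: [0.6281, 0.194, 0.1156]
tcp_rot: [0.708, 0.706, -0.001, -0.001]
contact_force: [-0.1, -0.4, -2.3]
opening: 0.67
```

>>> step_arm --targets '[[[0.4, 0.03, 0, 0.8, 0], [0.4, 0, 0, 0.8, 0], [0.4, 0, 0, 0.4, 0], [0.4, 0, 0, 0.1, 0], [0.4, 0, 0, 0, 0], [0.4, 0, 0, 0, 0]]]'

```text
time: 6.68
eef_pos: [0.6294, 0.1947, 0.0345]
tcp_rot: [0.709, 0.706, 0.0, 0.0]
contact_force: [0.0, 0.4, -1.3]
opening: 0.671
```

```bash
python3 - <<'E'
from h import *
c=read_camera("scene"); cv2.imwrite("pics/s2.png",cv2.resize(c["pixels"][120:300,200:470,::-1],None,fx=2.9,fy=2.9))
c=read_camera("wrist"); cv2.imwrite("pics/w2.png",c["pixels"][:,:,::-1])
E
```

```text
(no output)
```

View pics/s2.png

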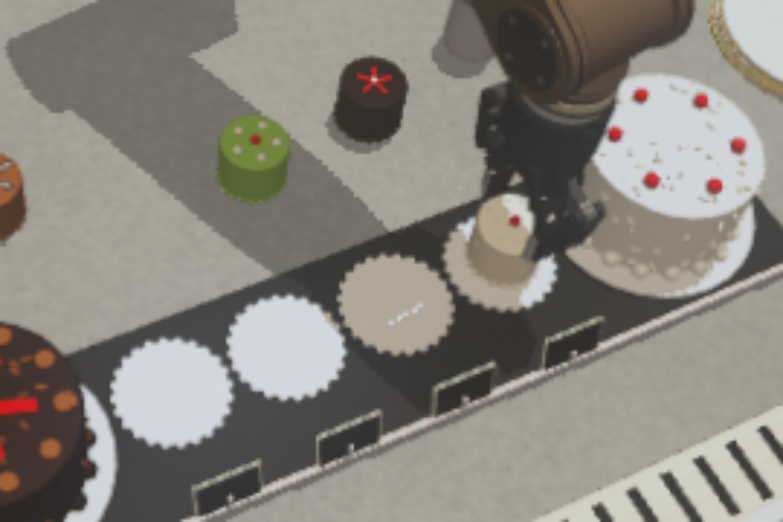

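View pics/w2.png

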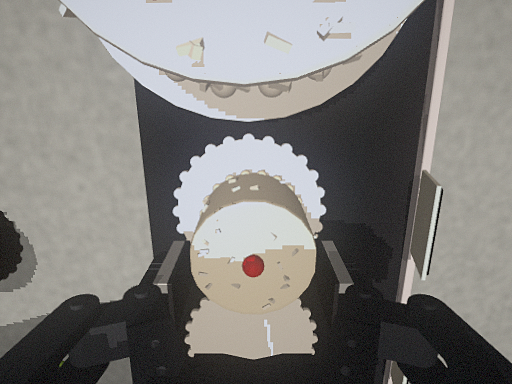

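Cream hangs above the first board. In the wrist view the cake is at (253,257) and the board's columns run 175–325. I'll set it down and measure the fit before release.

```bash
cat > m.py <<'E'
from h import *
import sys
def meas(name,cx,cy,zc):
    c=read_camera(name);W=cloud(c)
    d=np.hypot(W[...,0]-cx,W[...,1]-cy)
    out={}
    m=(abs(W[...,2]-zc)<.006)&(d<.05)
    Q=W[m][:,:2].astype(np.float32)
    (x,y),r=cv2.minEnclosingCircle(Q);print(name,"cake",round(x,4),round(y,4),"r",round(r,4),"z",np.median(W[m][:,2]).round(4))
    hsv=cv2.cvtColor(c["pixels"],cv2.COLOR_RGB2HSV)
    m=(abs(W[...,2]-.009)<.005)&(d<.06)&(hsv[...,2]>110)
    Q=W[m][:,:2].astype(np.float32)
    if len(Q)>30:
        (x,y),r=cv2.minEnclosingCircle(Q);print(name,"board",round(x,4),round(y,4),"r",round(r,4))
if __name__=="__main__":
    s=get_state();print(s["time"],s["eef_pos"].round(4),s["contact_force"].round(1),s["opening"])
    for n in sys.argv[4:]: meas(n,*map(float,sys.argv[1:4]))
E
python3 m.py .628 .195 .068 wrist
```

```text
6.7833 [0.6306 0.1951 0.036 ] [ 0.9 -0.  -0.3] 0.6699464200396362
wrist cake 0.6301 0.2019 r 0.0402 z 0.07
wrist board 0.6271 0.2036 r 0.0521
```

>>> step_arm --targets '[[[0.4, 0, 0, 0.12, 0], [0.4, 0, 0, 0.06, 0], [0.4, 0, 0, 0, 0], [0.4, 0, 0, 0, 0]]]'

```text
time: 7.17
eef_pos: [0.6288, 0.1952, 0.0262]
tcp_rot: [0.708, 0.706, -0.0, -0.0]
contact_force: [0.2, -1.0, -1.2]
opening: 0.666
```

>>> step_arm --targets '[[[0.4, 0, -0.04, 0.03, 0], [0.4, 0, 0, 0.03, 0], [0.4, 0, 0, 0, 0]]]'

```text
time: 7.42
eef_pos: [0.6276, 0.1953, 0.0253]
tcp_rot: [0.708, 0.706, 0.0, 0.0]
contact_force: [-1.5, 0.3, 3.7]
opening: 0.669
```

Contact is felt: z force rose from -1.2 to +3.7 N. Next I'll open and back off upwards.

>>> step_arm --targets '[[[0.75, 0, 0, 0, 0], [0.9, 0, 0, 0, 0], [1, 0, 0, 0, 0], [1, 0, 0, 0, 0], [1, 0, 0, -0.3, 0], [1, 0, 0, -0.8, 0], [1, 0, 0, -1, 0], [1, 0, 0, -1, 0], [1, 0, 0, 0, 0]]]'

```text
time: 8.17
eef_pos: [0.6333, 0.1962, 0.1603]
tcp_rot: [0.708, 0.706, 0.008, 0.006]
contact_force: [1.7, -0.6, 1.8]
opening: 1.003
```

```bash
python3 m.py .6275 .1953 .059 wrist top scene
```

```text
8.1667 [0.6333 0.1962 0.1603] [ 1.7 -0.6  1.8] 1.0030977146133613
wrist cake 0.6263 0.1956 r 0.0301 z 0.0592
wrist board 0.6272 0.1953 r 0.06
top cake 0.625 0.184 r 0.0277 z 0.0575
top board 0.6251 0.185 r 0.0493
scene cake 0.6295 0.1957 r 0.0309 z 0.0582
scene board 0.628 0.1952 r 0.0597
```

Cream stands centred and upright: wrist view (0.626,0.196), z 0.059. Next is caramel.

>>> step_arm --targets '[[[1, -0.4, -0.2, 0, 0], [1, -0.85, -0.43, 0, 0], [1, -0.85, -0.43, 0, 0], [1, -0.85, -0.43, 0, 0], [1, -0.85, -0.43, 0, 0], [1, -0.85, -0.43, 0, 0], [1, -0.85, -0.43, 0, 0], [1, -0.85, -0.43, 0, 0], [1, -0.85, -0.43, 0, 0], [1, -0.85, -0.43, 0, 0]]]'

```text
time: 9.15
eef_pos: [0.4609, -0.1268, 0.1459]
tcp_rot: [0.708, 0.706, -0.001, -0.002]
contact_force: [1.0, -0.6, 0.6]
opening: 1.002
```

>>> step_arm --targets '[[[1, -0.85, -0.43, 0, 0], [1, -0.85, -0.43, 0, 0], [1, -0.85, -0.43, 0, 0], [1, -0.4, -0.2, 0, 0], [1, 0, 0, 0, 0], [1, 0, 0, 0, 0], [1, 0, 0, 0, 0]]]'

```text
time: 9.73
eef_pos: [0.4029, -0.2427, 0.1467]
tcp_rot: [0.708, 0.706, 0.0, -0.001]
contact_force: [0.4, -0.2, -0.8]
opening: 1.0
```

```bash
python3 m.py .386 -.287 .05 wrist top
```

```text
9.7333 [ 0.4029 -0.2427  0.1467] [ 0.4 -0.2 -0.8] 1.0004973851534344
wrist cake 0.3854 -0.2866 r 0.0301 z 0.0503
wrist board 0.3862 -0.282 r 0.0305
top cake 0.3611 -0.3046 r 0.0037 z 0.0485
```

>>> step_arm --targets '[[[1, -0.55, -0.22, 0, 0], [1, -0.55, -0.22, 0, 0], [1, 0, 0, 0, 0], [1, 0, 0, 0, 0]]]'

```text
time: 10.17
eef_pos: [0.3859, -0.2874, 0.1479]
tcp_rot: [0.708, 0.706, 0.0, -0.0]
contact_force: [0.2, -0.2, 0.2]
opening: 0.999
```

>>> step_arm --targets '[[[1, 0, 0, 0.7, 0], [1, 0, 0, 0.7, 0], [1, 0, 0, 0.5, 0], [1, 0, 0, 0.5, 0], [1, 0, 0, 0.3, 0], [1, 0, 0, 0, 0], [1, 0, 0, 0, 0], [1, 0, 0, 0, 0]]]'

```text
time: 10.83
eef_pos: [0.3865, -0.2877, 0.0409]
tcp_rot: [0.708, 0.706, 0.0, 0.001]
contact_force: [-0.2, -0.1, 0.1]
opening: 1.0
```

>>> step_arm --targets '[[[1, 0, 0, 0.35, 0], [1, 0, 0, 0.27, 0], [1, 0, 0, 0, 0], [0.4, 0, 0, 0, 0], [0.4, 0, 0, 0, 0], [0.4, 0, 0, 0, 0], [0.4, 0, 0, 0, 0], [0.4, 0, 0, 0, 0], [0.4, 0, 0, 0, 0], [0.4, 0, 0, 0, 0]]]'

```text
time: 11.67
eef_pos: [0.3862, -0.2884, 0.0166]
tcp_rot: [0.708, 0.706, 0.0, 0.001]
contact_force: [-0.9, 1.9, 5.0]
opening: 0.669
```

>>> step_arm --targets '[[[0.4, 0, 0, -0.3, 0], [0.4, 0, 0, -0.5, 0], [0.4, 0, 0, -0.8, 0], [0.4, 0, 0, -1, 0], [0.4, 0, 0, -0.5, 0], [0.4, 0, 0, 0, 0], [0.4, 0, 0, 0, 0]]]'

```text
time: 12.25
eef_pos: [0.3862, -0.2886, 0.1407]
tcp_rot: [0.708, 0.706, -0.0, 0.002]
contact_force: [-0.2, -0.6, -0.7]
opening: 0.671
```

```bash
python3 - <<'E'
from h import *
s=get_state();print(s["time"],s["eef_pos"],s["opening"],s["contact_force"])
c=read_camera("scene"); cv2.imwrite("pics/s3.png",c["pixels"][:,:,::-1])
E
```

```text
12.25 [ 0.38619606 -0.28864399  0.14069894] 0.6709527555761848 [-0.1781831 -0.6199031 -0.7311013]
```

View pics/s3.png

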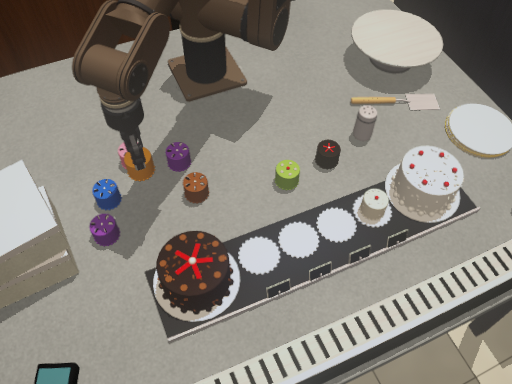

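Caramel is held at (138,163) and cream stands on its board at (374,205). I'll carry caramel to the second board.

>>> step_arm --targets '[[[0.4, 0.3, 0.19, 0, 0], [0.4, 0.7, 0.44, 0, 0], [0.4, 0.8, 0.5, 0, 0], [0.4, 0.8, 0.5, 0, 0], [0.4, 0.8, 0.5, 0, 0], [0.4, 0.8, 0.5, 0, 0], [0.4, 0.8, 0.5, 0, 0], [0.4, 0.8, 0.5, 0, 0], [0.4, 0.8, 0.5, 0, 0], [0.4, 0.8, 0.5, 0, 0]]]'

```text
time: 13.13
eef_pos: [0.5708, 0.0095, 0.136]
tcp_rot: [0.708, 0.706, -0.002, -0.002]
contact_force: [-0.2, -0.9, -0.6]
opening: 0.668
```

>>> step_arm --targets '[[[0.4, 0.8, 0.5, 0, 0], [0.4, 0.7, 0.45, 0, 0], [0.4, 0.4, 0.3, 0, 0], [0.4, 0, 0, 0, 0], [0.4, 0, 0, 0, 0], [0.4, 0, 0, 0, 0]]]'

```text
time: 13.63
eef_pos: [0.6206, 0.0828, 0.1368]
tcp_rot: [0.708, 0.706, -0.002, -0.001]
contact_force: [-1.1, -0.4, -0.6]
opening: 0.671
```

>>> step_arm --targets '[[[0.4, 0.27, 0.17, 0, 0], [0.4, 0, 0, 0.6, 0], [0.4, 0, 0, 0.8, 0], [0.4, 0, 0, 0.8, 0], [0.4, 0, 0, 0.4, 0], [0.4, 0, 0, 0.1, 0], [0.4, 0, 0, 0, 0], [0.4, 0, 0, 0, 0], [0.4, 0, 0, 0, 0]]]'

```text
time: 14.38
eef_pos: [0.6309, 0.0938, 0.0336]
tcp_rot: [0.709, 0.706, 0.001, 0.001]
contact_force: [-0.1, -0.3, -0.0]
opening: 0.669
```

>>> step_arm --targets '[[[0.4, 0, -0.06, 0.1, 0], [0.4, 0, 0, 0.08, 0], [0.4, 0, 0, 0, 0], [0.4, 0, 0, 0, 0]]]'

```text
time: 14.72
eef_pos: [0.6277, 0.0941, 0.0257]
tcp_rot: [0.708, 0.706, 0.001, 0.001]
contact_force: [-1.0, 0.6, 4.1]
opening: 0.67
```

>>> step_arm --targets '[[[0.75, 0, 0, 0, 0], [0.9, 0, 0, 0, 0], [1, 0, 0, 0, 0], [1, 0, 0, 0, 0], [1, 0, 0, -0.3, 0], [1, 0, 0, -0.8, 0], [1, 0, 0, -1, 0], [1, 0, 0, -0.8, 0], [1, 0, 0, 0, 0]]]'

```text
time: 15.47
eef_pos: [0.632, 0.0941, 0.1505]
tcp_rot: [0.708, 0.706, 0.006, 0.006]
contact_force: [1.5, 0.5, 1.5]
opening: 0.999
```

```bash
python3 m.py .6275 .0949 .059 wrist scene
```

```text
15.4667 [0.632  0.0941 0.1505] [1.5 0.5 1.5] 0.9989875864678818
wrist cake 0.6266 0.0958 r 0.03 z 0.0593
wrist board 0.6275 0.0949 r 0.06
scene cake 0.6283 0.0957 r 0.0307 z 0.0586
scene board 0.6275 0.0948 r 0.0599
```

Caramel is centred within 1 mm. Next is milk.

>>> step_arm --targets '[[[1, -0.4, -0.32, 0, 0], [1, -0.75, -0.6, 0, 0], [1, -0.75, -0.6, 0, 0], [1, -0.75, -0.6, 0, 0], [1, -0.75, -0.6, 0, 0], [1, -0.75, -0.6, 0, 0], [1, -0.75, -0.6, 0, 0], [1, -0.75, -0.6, 0, 0], [1, -0.75, -0.6, 0, 0], [1, -0.35, -0.3, 0, 0]]]'

```text
time: 16.4
eef_pos: [0.4055, -0.1766, 0.1383]
tcp_rot: [0.709, 0.705, -0.001, -0.002]
contact_force: [0.3, -0.2, 0.7]
opening: 1.0
```

>>> step_arm --targets '[[[1, 0, 0, 0, 0], [1, 0, 0, 0, 0], [1, 0, 0, 0, 0]]]'

```text
time: 16.65
eef_pos: [0.4085, -0.1744, 0.1391]
tcp_rot: [0.709, 0.706, 0.0, -0.001]
contact_force: [0.3, -0.2, -0.6]
opening: 1.0
```

```bash
python3 m.py .4075 -.1755 .05 wrist
```

```text
16.65 [ 0.4085 -0.1744  0.1391] [ 0.3 -0.2 -0.6] 0.9995560974544818
wrist cake 0.4073 -0.1745 r 0.03 z 0.0502
wrist board 0.4078 -0.157 r 0.0249
```

>>> step_arm --targets '[[[1, 0, -0.02, 0.7, 0], [1, 0, 0, 0.7, 0], [1, 0, 0, 0.6, 0], [1, 0, 0, 0.5, 0], [1, 0, 0, 0, 0], [1, 0, 0, 0, 0], [1, 0, 0, 0, 0]]]'

```text
time: 17.28
eef_pos: [0.4091, -0.1751, 0.041]
tcp_rot: [0.708, 0.706, 0.0, 0.001]
contact_force: [0.1, -0.4, 0.1]
opening: 1.0
```

>>> step_arm --targets '[[[1, 0, -0.02, 0.35, 0], [1, 0, 0, 0.27, 0], [1, 0, 0, 0, 0], [0.4, 0, 0, 0, 0], [0.4, 0, 0, 0, 0], [0.4, 0, 0, 0, 0], [0.4, 0, 0, 0, 0], [0.4, 0, 0, 0, 0], [0.4, 0, 0, 0, 0], [0.4, 0, 0, 0, 0]]]'

```text
time: 18.12
eef_pos: [0.4086, -0.1759, 0.0175]
tcp_rot: [0.708, 0.706, 0.0, 0.001]
contact_force: [-1.0, 1.3, 6.2]
opening: 0.666
```

>>> step_arm --targets '[[[0.4, 0, 0, -0.3, 0], [0.4, 0, 0, -0.5, 0], [0.4, 0, 0, -0.8, 0], [0.4, 0, 0, -1, 0], [0.4, 0, 0, -0.5, 0], [0.4, 0, 0, 0, 0], [0.4, 0, 0, 0, 0]]]'

```text
time: 18.7
eef_pos: [0.4081, -0.1758, 0.1412]
tcp_rot: [0.708, 0.706, 0.0, 0.002]
contact_force: [-0.5, -0.1, -2.7]
opening: 0.664
```

```bash
python3 - <<'E'
from h import *
s=get_state();print(s["time"],s["eef_pos"],s["opening"],s["contact_force"])
c=read_camera("scene"); cv2.imwrite("pics/s4.png",c["pixels"][:,:,::-1])
E
```

```text
18.7 [ 0.4081359  -0.17580232  0.14117019] 0.6643191719061511 [-0.530569   -0.05756925 -2.69413369]
```

View pics/s4.png

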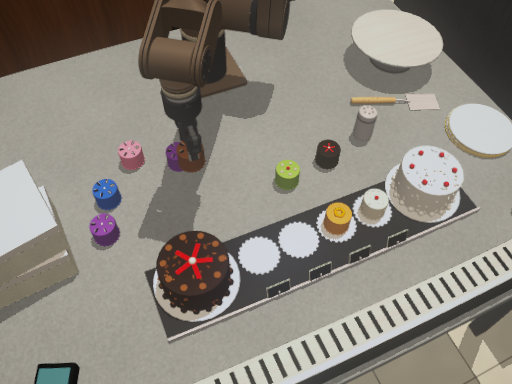

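Milk is held (191,155), and caramel is on board two (338,218). I'll carry milk to the third board.

>>> step_arm --targets '[[[0.4, 0.2, 0.25, 0, 0], [0.4, 0.4, 0.52, 0, 0], [0.4, 0.54, 0.7, 0, 0], [0.4, 0.54, 0.7, 0, 0], [0.4, 0.54, 0.7, 0, 0], [0.4, 0.54, 0.7, 0, 0], [0.4, 0.54, 0.7, 0, 0], [0.4, 0.5, 0.6, 0, 0], [0.4, 0.4, 0.5, 0, 0], [0.4, 0.1, 0.15, 0, 0]]]'

```text
time: 19.58
eef_pos: [0.6292, -0.0013, 0.1359]
tcp_rot: [0.708, 0.707, -0.001, -0.002]
contact_force: [-1.0, -1.2, -1.1]
opening: 0.665
```

>>> step_arm --targets '[[[0.4, 0, 0, 0, 0], [0.4, 0, 0, 0, 0], [0.4, 0, 0, 0, 0]]]'

```text
time: 19.83
eef_pos: [0.627, -0.0047, 0.1377]
tcp_rot: [0.709, 0.705, -0.001, -0.001]
contact_force: [-0.7, -0.6, -0.6]
opening: 0.662
```

>>> step_arm --targets '[[[0.4, -0.03, -0.03, 0.6, 0], [0.4, 0, -0.03, 0.8, 0], [0.4, 0, 0, 0.7, 0], [0.4, 0, 0, 0.4, 0], [0.4, 0, 0, 0.1, 0], [0.4, 0, 0, 0, 0], [0.4, 0, 0, 0, 0], [0.4, 0, 0, 0, 0]]]'

```text
time: 20.5
eef_pos: [0.6277, -0.0059, 0.0375]
tcp_rot: [0.709, 0.706, 0.001, 0.002]
contact_force: [0.1, 1.0, -1.2]
opening: 0.664
```

>>> step_arm --targets '[[[0.4, 0, 0, 0.15, 0], [0.4, 0, 0, 0.1, 0], [0.4, 0, 0, 0.03, 0], [0.4, 0, 0, 0, 0], [0.4, 0, 0, 0, 0]]]'

```text
time: 20.92
eef_pos: [0.6275, -0.0054, 0.0266]
tcp_rot: [0.708, 0.706, 0.0, 0.001]
contact_force: [-3.3, 0.5, 7.3]
opening: 0.663
```

>>> step_arm --targets '[[[0.75, 0, 0, 0, 0], [0.9, 0, 0, 0, 0], [1, 0, 0, 0, 0], [1, 0, 0, 0, 0], [1, 0, 0, -0.3, 0], [1, 0, 0, -0.8, 0], [1, 0, 0, -1, 0], [1, 0, 0, -0.8, 0], [1, 0, 0, 0, 0]]]'

```text
time: 21.67
eef_pos: [0.6316, -0.006, 0.1504]
tcp_rot: [0.708, 0.706, 0.005, 0.007]
contact_force: [1.3, 0.2, 0.8]
opening: 0.999
```

```bash
python3 m.py .6275 -.0049 .059 wrist scene
```

```text
21.6667 [ 0.6316 -0.006   0.1504] [1.3 0.2 0.8] 0.9991099752151537
wrist cake 0.6264 -0.0044 r 0.0301 z 0.0592
wrist board 0.6275 -0.0049 r 0.06
scene cake 0.6281 -0.0034 r 0.031 z 0.0584
scene board 0.6274 -0.0049 r 0.06
```

Milk is centred. Next is dark.

>>> step_arm --targets '[[[1, 0.3, -0.32, 0, 0], [1, 0.6, -0.63, 0, 0], [1, 0.6, -0.63, 0, 0], [1, 0.6, -0.63, 0, 0], [1, 0.6, -0.63, 0, 0], [1, 0.6, -0.63, 0, 0], [1, 0.6, -0.63, 0, 0], [1, 0.4, -0.42, 0, 0], [1, 0.1, -0.1, 0, 0], [1, 0, 0, 0, 0]]]'

```text
time: 22.6
eef_pos: [0.4402, 0.1722, 0.1386]
tcp_rot: [0.708, 0.707, -0.001, -0.001]
contact_force: [1.0, 0.0, 0.1]
opening: 1.003
```

>>> step_arm --targets '[[[1, 0, 0, 0, 0], [1, 0, 0, 0, 0]]]'

```text
time: 22.77
eef_pos: [0.4429, 0.1708, 0.1398]
tcp_rot: [0.709, 0.705, -0.0, 0.0]
contact_force: [-0.8, -0.4, 0.1]
opening: 0.998
```

```bash
python3 m.py .442 .1715 .05 wrist
```

```text
22.7667 [0.4429 0.1708 0.1398] [-0.8 -0.4  0.1] 0.9983732322224312
wrist cake 0.4414 0.172 r 0.0301 z 0.0503
```

>>> step_arm --targets '[[[1, 0.03, -0.04, 0.7, 0], [1, 0, 0, 0.7, 0], [1, 0, 0, 0.6, 0], [1, 0, 0, 0.5, 0], [1, 0, 0, 0, 0], [1, 0, 0, 0, 0], [1, 0, 0, 0, 0]]]'

```text
time: 23.4
eef_pos: [0.442, 0.1724, 0.0411]
tcp_rot: [0.709, 0.705, 0.001, 0.001]
contact_force: [0.6, -0.2, 0.0]
opening: 1.001
```

>>> step_arm --targets '[[[1, 0, 0, 0.35, 0], [1, 0, 0, 0.27, 0], [1, 0, 0, 0, 0], [0.4, 0, 0, 0, 0], [0.4, 0, 0, 0, 0], [0.4, 0, 0, 0, 0], [0.4, 0, 0, 0, 0], [0.4, 0, 0, 0, 0], [0.4, 0, 0, 0, 0], [0.4, 0, 0, 0, 0]]]'

```text
time: 24.23
eef_pos: [0.4415, 0.1729, 0.0168]
tcp_rot: [0.708, 0.706, 0.001, 0.001]
contact_force: [-2.6, -0.4, 4.4]
opening: 0.668
```

>>> step_arm --targets '[[[0.4, 0, 0, -0.3, 0], [0.4, 0, 0, -0.5, 0], [0.4, 0, 0, -0.8, 0], [0.4, 0, 0, -1, 0], [0.4, 0, 0, -0.5, 0], [0.4, 0, 0, 0, 0], [0.4, 0, 0, 0, 0]]]'

```text
time: 24.82
eef_pos: [0.4416, 0.1729, 0.141]
tcp_rot: [0.708, 0.706, 0.002, 0.001]
contact_force: [-0.0, 0.0, -0.8]
opening: 0.669
```

```bash
python3 - <<'E'
from h import *
s=get_state();print(s["time"],s["eef_pos"],s["opening"],s["contact_force"])
c=read_camera("scene"); cv2.imwrite("pics/s5.png",c["pixels"][:,:,::-1])
E
```

```text
24.8167 [0.44156333 0.17294799 0.14101606] 0.6694219640702886 [-0.03320818  0.02240282 -0.81469077]
```

View pics/s5.png

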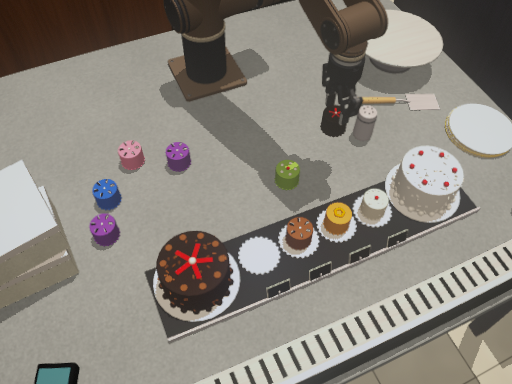

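Dark is held (334,120), and milk is on board three (299,234). I'll carry dark to the last board.

>>> step_arm --targets '[[[0.4, -0.3, 0.2, 0, 0], [0.4, -0.7, 0.47, 0, 0], [0.4, -0.8, 0.54, 0, 0], [0.4, -0.8, 0.54, 0, 0], [0.4, -0.8, 0.54, 0, 0], [0.4, -0.8, 0.54, 0, 0], [0.4, -0.8, 0.54, 0, 0], [0.4, -0.8, 0.54, 0, 0], [0.4, -0.7, 0.47, 0, 0], [0.4, -0.3, 0.2, 0, 0]]]'

```text
time: 25.7
eef_pos: [0.623, -0.1035, 0.1362]
tcp_rot: [0.709, 0.705, -0.001, -0.001]
contact_force: [0.4, 1.1, -1.2]
opening: 0.666
```

>>> step_arm --targets '[[[0.4, -0.1, 0.05, 0, 0], [0.4, 0, 0, 0, 0], [0.4, 0, 0, 0, 0], [0.4, 0, 0, 0, 0]]]'

```text
time: 26.03
eef_pos: [0.6235, -0.1022, 0.1384]
tcp_rot: [0.708, 0.706, -0.0, -0.001]
contact_force: [0.2, 0.4, -0.3]
opening: 0.667
```

>>> step_arm --targets '[[[0.4, -0.04, 0.04, 0.6, 0], [0.4, 0, 0, 0.8, 0], [0.4, 0, 0, 0.7, 0], [0.4, 0, 0, 0.4, 0], [0.4, 0, 0, 0.1, 0], [0.4, 0, 0, 0, 0], [0.4, 0, 0, 0, 0], [0.4, 0, 0, 0, 0]]]'

```text
time: 26.7
eef_pos: [0.6278, -0.1056, 0.0376]
tcp_rot: [0.708, 0.706, 0.001, 0.002]
contact_force: [-0.3, -0.1, -0.8]
opening: 0.667
```

>>> step_arm --targets '[[[0.4, 0.03, 0, 0.15, 0], [0.4, 0, 0, 0.1, 0], [0.4, 0, 0, 0.03, 0], [0.4, 0, 0, 0, 0], [0.4, 0, 0, 0, 0]]]'

```text
time: 27.12
eef_pos: [0.6273, -0.1046, 0.0259]
tcp_rot: [0.708, 0.706, 0.001, 0.001]
contact_force: [-1.1, 0.7, 4.7]
opening: 0.663
```

Contact again. Release and lift clear.

>>> step_arm --targets '[[[0.75, 0, 0, 0, 0], [0.9, 0, 0, 0, 0], [1, 0, 0, 0, 0], [1, 0, 0, 0, 0], [1, 0, 0, -0.3, 0], [1, 0, 0, -0.8, 0], [1, 0, 0, -1, 0], [1, 0, 0, -1, 0], [1, 0, 0, -0.5, 0], [1, 0, 0, 0, 0]]]'

```text
time: 27.95
eef_pos: [0.6303, -0.1057, 0.1771]
tcp_rot: [0.708, 0.706, 0.003, 0.006]
contact_force: [0.4, 0.1, 1.2]
opening: 1.001
```

```bash
python3 m.py .6275 -.1048 .059 wrist scene
```

```text
27.95 [ 0.6303 -0.1057  0.1771] [0.4 0.1 1.2] 1.0013864012562506
wrist cake 0.6262 -0.1053 r 0.03 z 0.0593
wrist board 0.6276 -0.1048 r 0.0601
scene cake 0.6281 -0.1061 r 0.0311 z 0.0582
scene board 0.629 -0.1049 r 0.0599
```

>>> step_arm --targets '[[[1, -0.4, -0.4, 0, 0], [1, -0.6, -0.6, 0, 0], [1, -0.6, -0.6, 0, 0], [1, -0.6, -0.6, 0, 0], [1, -0.6, -0.3, 0, 0], [1, -0.8, 0, 0, 0], [1, -0.8, 0, 0, 0], [1, -0.4, 0, 0, 0], [1, 0, 0, 0, 0], [1, 0, 0, 0, 0]]]'

```text
time: 28.88
eef_pos: [0.5246, -0.2956, 0.1662]
tcp_rot: [0.709, 0.705, 0.0, -0.002]
contact_force: [-0.4, 0.1, 0.5]
opening: 0.998
```

```bash
python3 - <<'E'
from m import *
for n,y in (("cream",.195),("car",.095),("milk",-.005),("dark",-.105)):
    print(n); meas("top",.6275,y,.059); meas("scene",.6275,y,.059)
print("pist (was top .4598,.0473 / scene .4625,.0455)"); meas("top",.46,.047,.05); meas("scene",.46,.047,.05)
s=get_state();print(s["time"],s["eef_pos"],s["contact_force"])
c=read_camera("top"); cv2.imwrite("pics/t9.png",c["pixels"][:,:,::-1])
c=read_camera("scene"); cv2.imwrite("pics/s9.png",c["pixels"][:,:,::-1])
E
```

```text
cream
top cake 0.6256 0.1943 r 0.0299 z 0.058
top board 0.6273 0.195 r 0.06
scene cake 0.6297 0.1948 r 0.0308 z 0.0582
scene board 0.6274 0.1949 r 0.06
car
top cake 0.6257 0.0954 r 0.03 z 0.0584
top board 0.6296 0.0955 r 0.06
scene cake 0.6294 0.0953 r 0.0313 z 0.0585
scene board 0.6295 0.0953 r 0.06
milk
top cake 0.6261 -0.004 r 0.0299 z 0.0579
top board 0.6292 -0.0048 r 0.0598
scene cake 0.6284 -0.0037 r 0.0308 z 0.0585
scene board 0.6279 -0.005 r 0.06
dark
top cake 0.6256 -0.107 r 0.0311 z 0.0581
top board 0.6265 -0.1053 r 0.0597
scene cake 0.6289 -0.1044 r 0.0311 z 0.0582
scene board 0.6273 -0.105 r 0.06
pist (was top .4598,.0473 / scene .4625,.0455)
top cake 0.46 0.0472 r 0.0296 z 0.0493
scene cake 0.4611 0.0467 r 0.0321 z 0.0496
29.3833 [ 0.52571872 -0.29555551  0.16819779] [ 0.3426658  -0.30302914 -0.47907057]
```

View pics/s9.png

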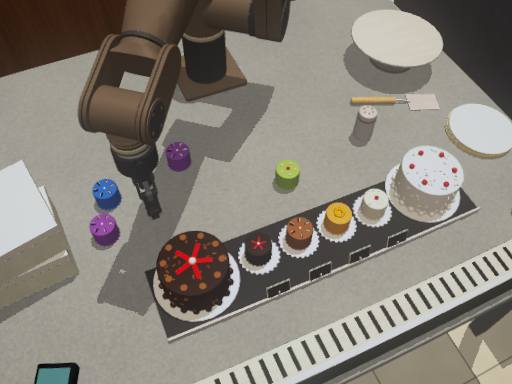

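View pics/t9.png

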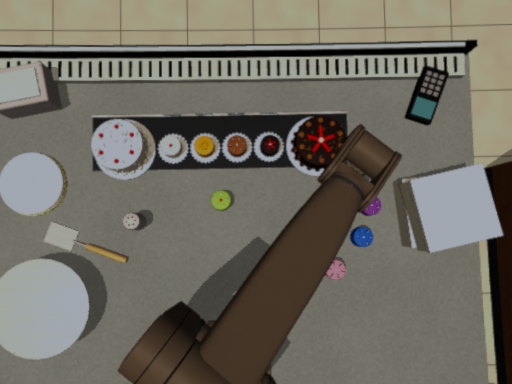

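The final pictures show cream (173,147), caramel (205,147), milk (237,147) and dark (269,147) in the top view, in order from the coconut cake. Pistachio has not moved (221,200), and the arm is clear. Handing in.

```bash
python3 -c "
from plant import sign_off
print(sign_off())"
```

```text
the job is handed in; nothing more can be done
None
```

The display row is dressed: cream, caramel, milk-chocolate and dark-chocolate stand on the four boards in that order, with cream next to the coconut cake. I handed the job in at about 29.4 s of the 99 s allowed.

- **Centring:** in the last top and scene views each cake is within about 2 mm of its board centre, measured before any cake was placed. The two cameras disagree by up to 4 mm in x and fall either side of the centre. The board-centre readings taken with the cakes in place were rough, because the circle search picked up other bright points.
- **Upright:** all four tops measure about 58–59 mm above the counter, as expected for a cake standing on a board.
- **Pistachio:** it stayed where it was; both cameras show it within about 2 mm of its first position.
- **Gripper and forces:** the gripper was open and clear of everything at hand-in. The highest wrist force I saw reported was about 8 N.

No check failed.

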